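# Proof pull on a bonded post

### The arm

A 6-joint arm with a two-finger parallel gripper is mounted at the origin on a cart in front of the work surface, level with it; the furniture and walls round the work are solid. World frame = base frame: x ahead of the robot, y to its left, z up, the work surface at z = 0. Lengths are in m, angles in rad, forces in N, time in s.
With the tool pointing down it reaches from about 0.4 to 0.825 m from the base axis. Payload 7 kg.
Tool frame: the origin (TCP) lies at the very end of the fingers, on their centre line; the grasp point (between the pads) lies 19 mm behind it (ctrl.grip_depth is the distance from the TCP to the grasp point, in m); z points along the fingers, y is the line along which they close (so a half turn about z gives the same grasp; the last joint's range is limited). The gripper opens to 85 mm and grips with 20 to 120 N. Pads are 22 mm wide; open, the fingers measure 114 mm over their backs; the gripper's body (76 mm by 85 mm) begins 54 mm behind the grasp point. The pads swing forward as they close: fully open they stand 13 mm farther back than shut.
Start: joints at [-1.018, 0.359, 0.012, 0, -1.224, -0.288], TCP at [0.177, -0.651, 0.202] pointing down, gripper open.
Joint ranges: [-3.07, 3.07], [-1.43, 2.12], [-1.02, 1.25], [-3.03, 1.67], [-3.05, -0], [-3.03, 3.03]. Speed limits (rad/s): [2.39, 2.39, 3.01, 3.14, 3.14, 3.14].

### API

Orientations are given as a 3x3 rotation matrix whose columns are the frame's x, y, z axes.
In Python, from workcell import ctrl gives the robot as it stands.
- The arm moves only by the shell command python3 jog.py 'ROWS' [FORCE]. ROWS is rows parted by semicolons, their numbers by spaces, 1 to 20 of them, each of 7 numbers: the finger opening in m, then dx, dy, dz in m, then a rotation vector rx, ry, rz in rad; each row is the pose to reach, as a shift and turn from the pose commanded when the command began, along the tool's axes at that moment; what a row does not reach only later rows make up. A row lasts 1/8 s, in which the tool goes at most 0.0625 m and 0.188 rad, less where a joint would pass 70% of its speed; a pose out of reach is approached as far as the arm can. The fingers move at their own pace and stop on an object; FORCE is the grip in N (left out, the last holds). Time passes only in rows, so rows that do not move let the fingers close. It prints the time, the measured TCP pose, the force, the opening and the grip force at its end.
- ctrl.observe(): the state, without advancing time (a new reading comes with each control period).
- ctrl.grab_frame(name): name is "scene" or "top" or "wrist"; returns a dict with "frame" (480x640x3 uint8, blue, green, red), "fx", "fy", "cx", "cy" (pixels), "R" (3x3) and "t" (3): a world point X has camera coordinates R X + t; the wrist camera has in their place "T_tool_cam" (4x4, takes a point from camera to tool coordinates, whose origin is the TCP and whose axes are the flange's). Camera axes: x right, y down, z forward; pixel columns grow to the right and rows downward; lengths in m; the calibration is good to about 2 mm. The wrist camera is an equidistant fisheye: a pixel r from the principal point sees the ray r / f radians off the axis. A picture is of the moment at which its call begins: read the wrist's pose just before it. There is no depth.
- ctrl.close_job(): hands the job in; it is judged then, once.
The state is a dict: "t": time; "joint_positions": joint angles; "qd": joint speeds; "joint_efforts": joint torques, N m; "ee_pos": TCP position; "ee_rot": TCP orientation; "wrist_force": force on the tool from outside, world axes, zero at the start; "ft_torque": the same for the moment, N m; "width": finger opening in m; "gripper_force": force on a finger pad.
Only numpy, scipy, OpenCV 4.12 (cv2) and the standard library are available. Lean on these libraries where they do the work, as an engineer would, in place of code of your own. Each camera call takes 0.05 s, during which the arm holds its last target. There are 200 camera calls.

### The job

Give the steel post that is bonded to the clamped glass plate its proof pull: pick the pull gauge up by its orange handle, put the gauge's steel ring down over the post so that it sits below the head, then draw the gauge straight out to the front of the fixture, level and in line with it and without resting it on the glass, until the black pointer stands over the red limit band; do not overload the bond by pulling past the band. Finish still holding the gauge like that, ring on the post and pointer steady over the band, without letting go, and leave the other things on the bench where they are.

Things in the scene. Friction and masses are not known exactly. Their poses are not given: they have to be found in the camera images.
- gauge: loose pull gauge, 0.2 kg, lying flat. Origin: underside, mid-handle; z up; +x from handle to ring. Orange ribbed handle 66 (x) x 28 (y) x 26 high: grip across the 28. Ahead of it a blue frame with white face, 34 wide, 24 high, x = +32 to +103; from its nose a steel rod with a ring, 13 above the underside. Whole gauge, rod home: x = -50 to +143 (all mm)
- gauge_rod (a joint): how far the sprung rod is drawn out of the gauge, m: 0 = home, stop at 0.048. The spring pulls it back with 1 N at home and 0.2 N more per mm (8 N at 35 mm)
- gauge_band (a joint): where the red limit band has been set along the gauge's scale, m: when joint gauge_rod has this same value the pointer is over the middle of the band. It starts anywhere from 0.016 to 0.034 and is stiff: leave it as set
- pointer (a point): the black pointer line across the top of the gauge's white face; it is fixed to the rod and moves with it toward the ring (+x of the gauge) as the rod is drawn out. At home 42 mm ahead of the gauge's origin, 26 mm above its underside
- band (a point): middle of the red limit band, a clip 10 mm long on the left edge of the gauge's white face (42 mm plus joint gauge_band ahead of the gauge's origin); given on the gauge's centre line, at the height of the pointer
- ring (a point): centre of the steel ring at the end of the rod: lies flat, in the plane of the gauge; 26 mm inside, 34 mm outside, bar 4 mm thick. With the rod home it is 126 mm ahead of the gauge's origin, 13 mm above its underside
- fixture: bond-test fixture, fixed to the worktop. Aluminium base 110 (x) x 130 (y) x 12; on it a dark block and a glass plate (top 34 above the worktop) held by two clamp bars at y = +-37 (with their screws 51 high, 60 free between them; all mm). Origin: on the worktop under the post. Its front, -x, faces the robot: the pull is along -x
- post (a point): a point on the axis of the steel post bonded to the middle of the glass plate, 54 mm above the worktop (20 mm above the glass). The post is upright, 8 mm thick from 34 to 70 mm height, with a head 13 mm across from 70 to 76 mm, its top
- microscope: large upright microscope, standing fixed to the right of the fixture, an obstacle between the robot's right and left. Origin on the worktop; x ahead, y left. It fills x = -320 to +320 mm, y = -210 to +230 mm, up to 650 mm; its eyepieces overhang the front. Swing the arm past it close to the robot (x < 0.3 m), never through or over it
- timer: white digital timer, 67 x 63 x 20 mm; origin under its middle; not part of the job, leave it where it is
- beaker_1: small clear beaker, 46 mm wide, 60 mm high; origin under its middle; not part of the job, leave it where it is
- notebook: closed black notebook, 210 x 148 x 14 mm, lying flat; origin under its middle; not part of the job, leave it where it is
- tape_roll: roll of green tape lying flat, 68 mm across, 19 mm high; origin under its middle; not part of the job, leave it where it is
- cover_glass_box: small clear box with a blue lid, 46 x 42 x 29 mm; origin under its middle; not part of the job, leave it where it is

How it is judged:
On the way, in this order (a step that is already met when the one before it is completed fails the run):
1. the gauge is lifted off the worktop in the fingers (height (world z) of gauge above 0.02 m and contact force between the fingers and gauge above 3 N), for 0.1 s.
2. the ring is down over the post, below its head, with the gauge to the front of the fixture (horizontal distance between ring and post below 0.013 m and z of ring in the frame of fixture between 0.036 and 0.068 m and x of gauge in the frame of fixture below -0.08 m), for 0.1 s.
3. the pointer stands over the red band with the ring on the post (horizontal distance between ring and post below 0.013 m and z of ring in the frame of fixture between 0.036 and 0.068 m and x of pointer in the frame of band between -0.005 and 0.005 m), for 0.2 s.
At the end, for the whole second after the job is handed in: Held still by the fingers: gauge underside 1.5 mm or more above the glass, tilt under 10 deg, within 11 deg of the fixture's x axis, in front; ring round the post below its head (36 to 68 mm high), pulling over 2 N; pointer within 5 mm of the band's middle (all of step 3 and angle between the x axis of gauge and the x axis of fixture, either way round below 0.2 rad and angle between gauge's own z axis and vertical below 0.17 rad and x of gauge in the frame of fixture below -0.08 m and z of gauge in the frame of fixture above 0.0355 m and contact force between the fingers and gauge above 3 N and contact force between gauge and fixture above 2 N and linear speed of gauge below 0.01 m/s); the arm keeps its last pose, push and grip.
It fails at once if the bond is overloaded: the pointer goes more than 4 mm past the far edge of the red band (x of pointer in the frame of band above 0.009 m).
It fails at once if one of the other things is moved by more than 2 cm (distance of any of timer, beaker_1, notebook, tape_roll, cover_glass_box from where it was at the start of the episode above 0.02 m).
It also fails if it takes over 45 s, if anything falls off the work surface, if the arm or the gripper's body presses on something with over 40 N, if the wrist force passes 120 N, or if a joint passes its speed limit or range.

## Working session

There is one attempt and no reset: what is moved stays moved. The work goes in short steps, Python scripts to look and compute and a shell command to move; the robot and the scene stay as the last step left them, time stands still between calls to the robot, and variables do not carry over. Pictures are saved under pics/ and viewed, at most 10 in all, crops included, and the job is handed in when it is done.

```bash
ls; mkdir -p pics
python3 - <<'E'
from workcell import ctrl
import cv2,numpy as np
s=ctrl.observe();print(s['t'],s['ee_pos'],s['ee_rot'],s['width'])
for n in("scene","top"):
    f=ctrl.grab_frame(n);cv2.imwrite(f"pics/{n}0.png",f["frame"]);print(n,f["fx"],f["fy"],f["cx"],f["cy"],np.round(f["R"],4).tolist(),f["t"])
s=ctrl.observe()
f=ctrl.grab_frame("wrist");cv2.imwrite("pics/w0.png",f["frame"]);print({k:v for k,v in f.items() if k!="frame"})
E
```

```text
jog.py
pics
workcell.py
0.0 [ 0.17648331 -0.6509946   0.20117671] [[-9.65187186e-01 -2.61559497e-01 -5.70201826e-04]
 [-2.61560074e-01  9.65186002e-01  1.51967297e-03]
 [ 1.52865922e-04  1.61591091e-03 -9.99998683e-01]] 0.08535779514747685
scene 540.1011670685592 540.1011670685592 318.4286576148304 250.21531112023578 [[0.6192, -0.785, -0.0159], [-0.5995, -0.4596, -0.6553], [0.5071, 0.4153, -0.7552]] [-0.33983298  0.30849532  1.51110405]
top 610.9093883557435 610.9093883557435 317.3129700336651 244.16085541543302 [[-0.025, -0.9997, 0.0031], [-0.9923, 0.0244, -0.1215], [0.1214, -0.0061, -0.9926]] [-0.05444938  0.50425174  1.56706911]
{'fx': 371.64829954431775, 'fy': 371.64829954431775, 'cx': 328.3174085229967, 'cy': 243.46766401459075, 'T_tool_cam': array([[ 6.83492783e-05, -9.57838968e-01, -2.87305597e-01,
         7.27595462e-02],
       [ 9.99999322e-01,  3.99534343e-04, -1.09409748e-03,
         2.06013264e-04],
       [ 1.16275766e-03, -2.87305328e-01,  9.57838346e-01,
        -1.71696839e-01],
       [ 0.00000000e+00,  0.00000000e+00,  0.00000000e+00,
         1.00000000e+00]])}
```

View pics/top0.png

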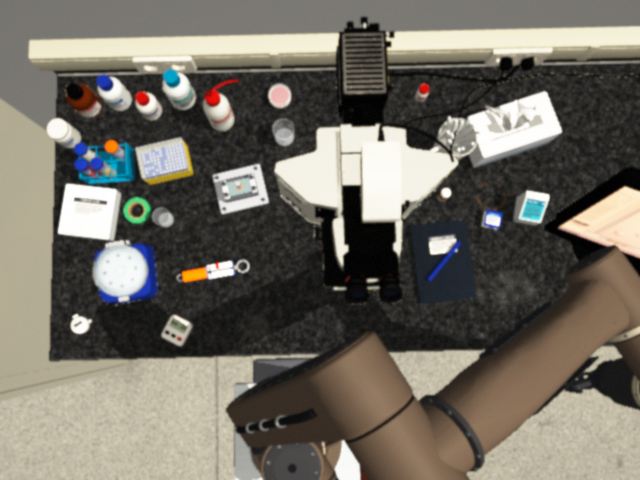

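View pics/scene0.png

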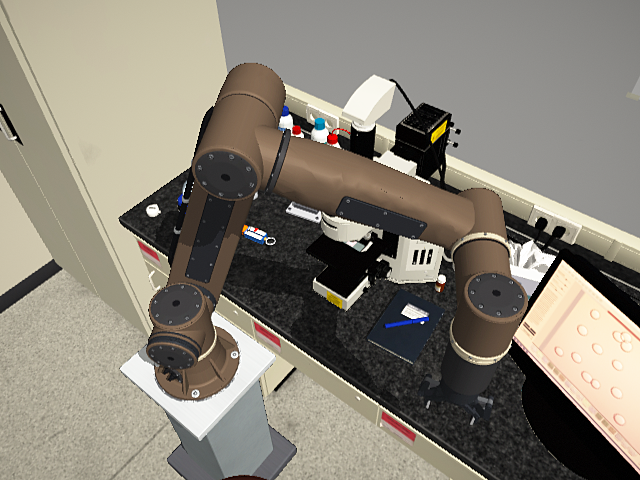

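View pics/w0.png

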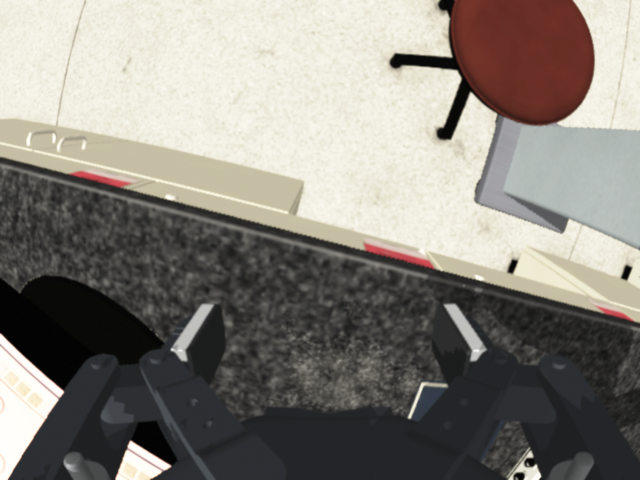

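Top view: the gauge's orange handle is at about (195,274) and its ring at (242,266). The fixture is at about (241,188), the microscope at 280–460 × 20–300, and the notebook at (443,262). The wrist camera sees only worktop and the table edge.

```bash
cat > h.py <<'E'
import numpy as np, cv2
from workcell import ctrl
def ray(f,uv,s=None):
    uv=np.array(uv,float); x=(uv[0]-f["cx"])/f["fx"]; y=(uv[1]-f["cy"])/f["fy"]
    if "R" in f: d=f["R"].T@np.array([x,y,1]); o=-f["R"].T@f["t"]
    else:
        r=np.hypot(x,y); c=np.array([np.sin(r)*x/max(r,1e-9),np.sin(r)*y/max(r,1e-9),np.cos(r)])
        T=f["T_tool_cam"]; R=s["ee_rot"]; d=R@T[:3,:3]@c; o=s["ee_pos"]+R@T[:3,3]
    return o,d/np.linalg.norm(d)
def onz(f,uv,z,s=None):
    o,d=ray(f,uv,s); return o+d*(z-o[2])/d[2]
def tri(rs):
    A=sum(np.eye(3)-np.outer(d,d) for o,d in rs); b=sum((np.eye(3)-np.outer(d,d))@o for o,d in rs)
    return np.linalg.solve(A,b)
def proj(f,X,s):
    T=f["T_tool_cam"]; c=T[:3,:3].T@(s["ee_rot"].T@(np.asarray(X)-s["ee_pos"])-T[:3,3])
    th=np.arctan2(np.hypot(c[0],c[1]),c[2]); k=th/np.hypot(c[0],c[1])
    return f["cx"]+f["fx"]*k*c[0], f["cy"]+f["fy"]*k*c[1]
def wrist(name):
    s=ctrl.observe(); f=ctrl.grab_frame("wrist"); cv2.imwrite(f"pics/{name}.png",f["frame"])
    import pickle; s={k:np.array(v) if k!="t" else v for k,v in s.items()}; pickle.dump((f,s),open(f"pics/{name}.pkl","wb")); return f,s
def load(name):
    import pickle; return pickle.load(open(f"pics/{name}.pkl","rb"))
E
python3 - <<'E'
from h import *
np.set_printoptions(precision=3,suppress=True)
f=ctrl.grab_frame("top")
for n,uv,z in [("handle",(195,274),.02),("ring",(242,266),.013),("post",(240,186),.07),("fixTL",(213,171),.012),("fixTR",(261,165),.012),("fixBR",(270,204),.012),("fixBL",(220,212),.012),("eyeF",(372,300),0.4),("eyeF",(372,300),0.2),("micL",(276,170),.4),("scopebaseL",(325,285),0.05),("notebookL",(412,300),.014),("timer",(177,330),.02),("scale",(125,272),.05),("beaker",(163,217),.03),("tape",(137,210),.01)]: print(n,onz(f,uv,z))
E
```

```text
handle [0.433 0.255 0.02 ]
ring [0.452 0.133 0.013]
post [0.654 0.129 0.07 ]
fixTL [0.71  0.208 0.012]
fixTR [0.723 0.079 0.012]
fixBR [0.616 0.056 0.012]
fixBL [0.598 0.19  0.012]
eyeF [ 0.343 -0.17   0.4  ]
eyeF [ 0.349 -0.189  0.2  ]
micL [0.612 0.016 0.4  ]
scopebaseL [ 0.394 -0.084  0.05 ]
notebookL [ 0.352 -0.311  0.014]
timer [0.289 0.301 0.02 ]
scale [0.441 0.429 0.05 ]
beaker [0.585 0.337 0.03 ]
tape [0.609 0.411 0.01 ]
```

```bash
python3 jog.py '.085 0 .06 -.02 0 0 0; .085 0 .12 -.04 0 0 0; .085 0 .18 -.06 0 0 0; .085 0 .24 -.08 0 0 0; .085 0 .28 -.1 0 0 0; .085 0 .32 -.1 0 0 0;.085 0 .32 -.1 0 0 0'; python3 -c "
from workcell import ctrl
s=ctrl.observe();print(s['joint_positions'],s['ee_rot'])"
```

```text
t: 1.08
ee_pos: [0.0922, -0.3409, 0.3031]
ee_rot: [[-0.965, -0.263, 0.003], [-0.263, 0.965, -0.002], [-0.002, -0.003, -1.0]]
wrist_force: [1.5, -0.6, 0.9]
width: 0.0849
gripper_force: 0.0
[-7.33007086e-01 -2.74173613e-01 -4.30730369e-01 -3.69244485e-04
 -1.41021093e+00 -5.71478362e-01] [[-0.96475966 -0.26311274  0.00323784]
 [-0.26312092  0.96475981 -0.00242472]
 [-0.00248576 -0.00319121 -0.99999182]]
```

```bash
python3 jog.py '.04 0 .06 0 0 0 0; .04 0 .11 0 0 0 0;.04 0 .11 0 0 0 0'
python3 - <<'E'
from h import *
s=ctrl.observe();print(s['joint_positions'],s['ee_rot'])
cv2.imwrite("pics/s1.png",ctrl.grab_frame("scene")["frame"])
E
```

```text
t: 1.45
ee_pos: [0.0645, -0.2349, 0.3031]
ee_rot: [[-0.963, -0.269, 0.008], [-0.269, 0.963, -0.003], [-0.007, -0.005, -1.0]]
wrist_force: [0.5, 0.2, 1.3]
width: 0.0398
gripper_force: 0.0
[-3.96679804e-01 -5.54441199e-01 -5.64509985e-01 -1.76047694e-04
 -1.55230113e+00 -9.01301065e-01] [[-0.96299045 -0.26942145  0.00784   ]
 [-0.2694518   0.96300891 -0.00309322]
 [-0.00671661 -0.00509125 -0.99996448]]
```

View pics/s1.png

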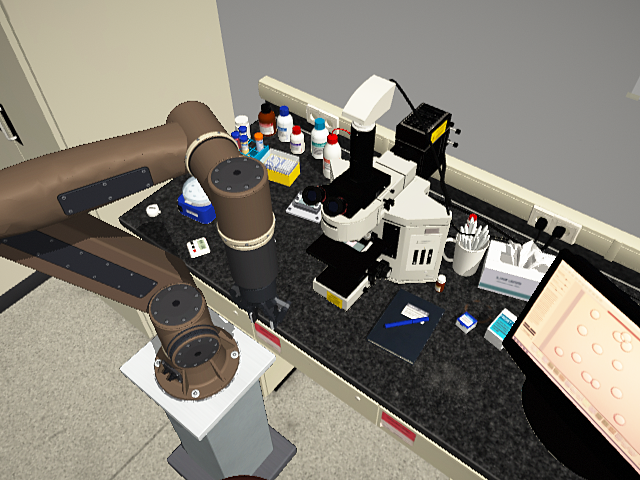

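The arm is folded in close to the base, clear of the microscope, so I'll swing past it.

```bash
python3 jog.py '.05 -.044 .004 0 0 0 -.18;.06 -.086 .016 0 0 0 -.36;.07 -.125 .035 0 0 0 -.54;.08 -.161 .061 0 0 0 -.72;.085 -.191 .092 0 0 0 -.9;.085 -.215 .129 0 0 0 -1.08;.085 -.232 .169 0 0 0 -1.26;.085 -.242 .212 0 0 0 -1.44;.085 -.244 .256 0 0 0 -1.62;.085 -.244 .256 0 0 0 -1.62'
```

```text
t: 2.75
ee_pos: [0.2325, 0.0776, 0.3018]
ee_rot: [[0.317, -0.948, -0.001], [-0.948, -0.317, -0.003], [0.002, 0.002, -1.0]]
wrist_force: [0.6, 0.1, 0.4]
width: 0.085
gripper_force: 0.0
```

```bash
python3 jog.py '.085 -.02 -.05 0 0 0 0;.085 -.04 -.1 0 0 0 0;.085 -.06 -.15 0.02 0 0 0;.085 -.085 -.207 .04 0 0 0;.085 -.085 -.207 .04 0 0 0;.085 -.085 -.207 .04 0 0 0'
python3 - <<'E'
from h import *
wrist("w1"); f=ctrl.grab_frame("top"); import pickle; pickle.dump((f,None),open("pics/t1.pkl","wb")); print(ctrl.observe()["joint_positions"])
E
```

```text
t: 3.5
ee_pos: [0.4046, 0.2176, 0.2603]
ee_rot: [[0.305, -0.952, -0.003], [-0.952, -0.305, -0.004], [0.003, 0.004, -1.0]]
wrist_force: [-0.8, -0.1, 0.1]
width: 0.0851
gripper_force: 0.0
[ 9.26293328e-01 -4.41537323e-02 -3.40018618e-01  1.52772468e-04
 -1.27511200e+00 -6.14905181e-01]
```

View pics/w1.png

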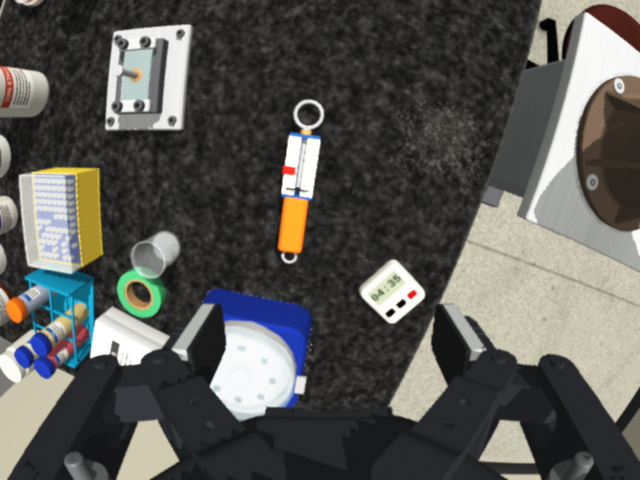

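The wrist view shows the handle at about (292,224), the ring centre at (309,114), the red band at (289,171), the pointer near (300,185), the fixture centred at about (149,79) with the post top at (120,71), and the timer at (392,291).

```bash
cat >> h.py <<'E'
def orange(f):
    hsv=cv2.cvtColor(f["frame"],cv2.COLOR_BGR2HSV); m=cv2.inRange(hsv,(8,200,150),(18,255,255))
    n,l,st,c=cv2.connectedComponentsWithStats(m); i=1+np.argmax(st[1:,4])
    return c[i], cv2.minAreaRect(np.argwhere(l==i)[:,::-1].astype(np.float32)), st[i]
E
python3 - <<'E'
from h import *
np.set_printoptions(precision=4,suppress=True)
f,s=load("w1"); print(orange(f))
c=orange(f)[0]; H=onz(f,c,.024,s); Rg=onz(f,(308.5,114.5),.013,s)
print("handle",H,"ring",Rg,"yaw",np.arctan2(*(Rg-H)[1::-1]),np.linalg.norm((Rg-H)[:2]))
t,_=load("t1"); c2=orange(t)[0]; print(c2,"tri handle",tri([ray(f,c,s),ray(t,c2)]))
print("post top",onz(f,(120,71),.076,s),"base",onz(f,(137,75),.034,s))
for uv in [(110,30),(191,25),(184,131),(105,130)]: print(onz(f,uv,.012,s))
E
```

```text
(array([291.8085, 228.4878]), ((292.22491455078125, 226.06332397460938), (24.912860870361328, 52.00642013549805), 7.594643592834473), array([278, 199,  31,  54, 449], dtype=int32))
handle [0.4347 0.2588 0.024 ] ring [0.4551 0.131  0.013 ] yaw -1.4124222936745796 0.12948862779282352
[110.8231 145.6231] tri handle [ 0.396  -0.0352  1.3572]
post top [0.6595 0.1357 0.076 ] base [0.6614 0.1351 0.034 ]
[0.7365 0.0829 0.012 ]
[0.6228 0.0616 0.012 ]
[0.5912 0.1872 0.012 ]
[0.7023 0.2101 0.012 ]
```

```bash
python3 jog.py '.085 -.01 -.02 .05 0 0 .08;.085 -.027 -.041 .1 0 0 .152;.085 -.027 -.041 .14 0 0 .152;.085 -.027 -.041 .14 0 0 .152;.085 -.027 -.041 .14 0 0 .152'
python3 - <<'E'
from h import *
np.set_printoptions(precision=4,suppress=True)
f,s=wrist("w2");c,r,st=orange(f);print(c,r,st, onz(f,c,.024,s))
cv2.imwrite("pics/w2c.png",cv2.resize(f["frame"][0:400,180:480],None,fx=1.5,fy=1.5))
E
```

```text
t: 4.22
ee_pos: [0.4347, 0.2581, 0.1246]
ee_rot: [[0.162, -0.987, 0.003], [-0.987, -0.162, 0.002], [-0.002, -0.003, -1.0]]
wrist_force: [-0.1, -0.8, -0.0]
width: 0.0849
gripper_force: 0.0
[325.8797 232.6886] ((329.5, 228.5), (79.0, 37.0), 90.0) [311 189  38  80 607] [0.4372 0.2586 0.024 ]
```

View pics/w2c.png

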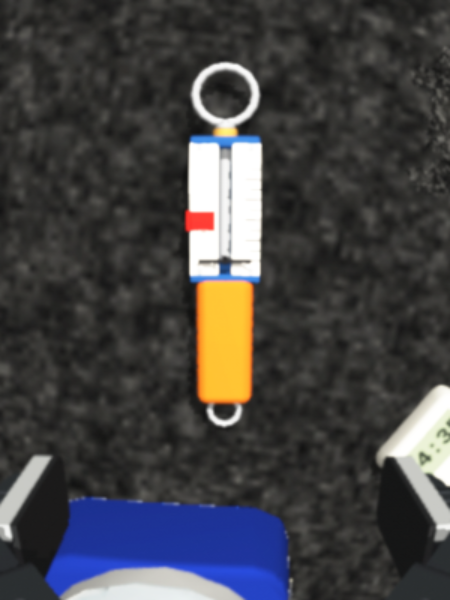

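Close view: handle centre at full-frame (330,227), ring (331,63), pointer about 41 crop px (≈20 mm) short of the red band's middle, and the gauge is aligned with the tool.

Run:
```python
from h import *
np.set_printoptions(precision=4,suppress=True)
f,s=load("w2");g,s1=load("w1")
print("ring",tri([ray(f,(330.7,63.3),s),ray(g,(308.5,114.5),s1)]),"handle",tri([ray(f,(329.7,227.3),s),ray(g,(292.2,226),s1)]))
H=onz(f,(329.7,227.3),.026,s);R=onz(f,(330.7,63.3),.013,s);print(H,R,np.arctan2(*(R-H)[1::-1]),np.linalg.norm((R-H)[:2]))
P=onz(f,(180+224/1.5,262/1.5),.026,s);B=onz(f,(180+200/1.5,221/1.5),.026,s);print("P-H",np.linalg.norm(P-H),"band",np.dot(B-P,(R-H)/np.linalg.norm(R-H)))
print(s["ee_pos"],s["ee_rot"][:,0],s["ee_rot"].T@(H-s["ee_pos"]))
```

```text
ring [0.4548 0.131  0.0131] handle [0.4351 0.2532 0.0306]
[0.4351 0.2534 0.026 ] [0.4545 0.1311 0.013 ] -1.413824081371835 0.12384244679356206
P-H 0.039552129436523926 band 0.019836818768676125
[0.4347 0.2581 0.1246] [ 0.1617 -0.9868 -0.0019] [0.0049 0.0006 0.0986]
```

```bash
python3 jog.py '.085 .0025 0 .05 0 0 0;.085 .0025 0 .09 0 0 0;.085 .0025 0 .11 0 0 0;.085 .0025 0 .11 0 0 0;.085 .0025 0 .11 0 0 0' 60
```

```text
t: 4.9
ee_pos: [0.4353, 0.2563, 0.0141]
ee_rot: [[0.162, -0.987, 0.002], [-0.987, -0.162, 0.002], [-0.002, -0.003, -1.0]]
wrist_force: [0.5, 0.0, 0.3]
width: 0.0851
gripper_force: 0.0
```

```bash
python3 jog.py '.085 0 0 .010 0 0 0;.085 0 0 .0105 0 0 0;.06 0 0 .0105 0 0 0;.03 0 0 .0105 0 0 0;.0 0 0 .0105 0 0 0;.0 0 0 .0105 0 0 0;.0 0 0 .0105 0 0 0;.0 0 0 .0105 0 0 0' 60
```

```text
t: 5.9
ee_pos: [0.4343, 0.2552, 0.0016]
ee_rot: [[0.161, -0.987, 0.0], [-0.987, -0.161, 0.0], [-0.0, -0.0, -1.0]]
wrist_force: [-0.1, 0.5, -0.9]
width: 0.0003
gripper_force: 0.0
```

The fingers closed fully on nothing, so I need to look.

Run:
```python
from h import *
f,s=wrist("w3"); print(s["width"],s["gripper_force"],s["ee_pos"])
```

```text
0.000275634067272895 0.0 [0.43428205 0.25515733 0.001617  ]
```

View pics/w3.png

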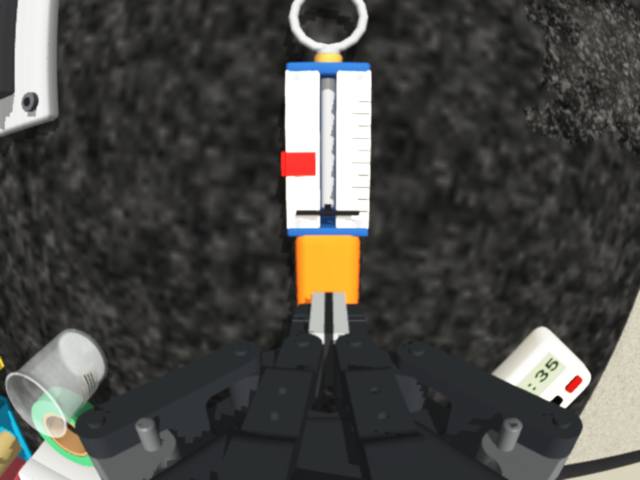

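Run:
```python
from h import *
np.set_printoptions(precision=4,suppress=True)
f,s=load("w3");g,s2=load("w2")
print("tcp px",proj(f,s["ee_pos"],s))
for n,uv,z in [("ring",(328,18),.013),("frame far",(328,65),.024),("frame near",(328,232),.024),("handle near edge",(328,235),.026),("pointer",(328,213),.026)]:
    X=onz(f,uv,z,s); print(n,X,s["ee_rot"].T@(X-s["ee_pos"]))
print("w2 origin-based ring", onz(g,(330.7,63.3),.013,s2))
print("pred px of ring, pointer if unmoved",proj(f,[.4548,.131,.013],s),proj(f,np.array([.4349,.2556,.026])+.042*np.array([.158,-.987,0]),s))
```

```text
tcp px (np.float64(328.810759358481), np.float64(284.68060465076485))
ring [0.4549 0.1316 0.013 ] [ 0.1253 -0.0004 -0.0114]
frame far [0.451  0.1551 0.024 ] [ 0.1015 -0.0003 -0.0224]
frame near [0.44   0.2225 0.024 ] [ 0.0331 -0.0003 -0.0224]
handle near edge [0.4398 0.2232 0.026 ] [ 0.0324 -0.0003 -0.0244]
pointer [0.4413 0.2141 0.026 ] [ 0.0416 -0.0003 -0.0244]
w2 origin-based ring [0.4545 0.1311 0.013 ]
pred px of ring, pointer if unmoved (np.float64(328.346006999777), np.float64(16.82546453955044)) (np.float64(327.4884015731051), np.float64(212.9519918395735))
```

```bash
python3 jog.py '.085 0 0 0 0 0 0;.085 0 0 0 0 0 0;.085 0 0 0 0 0 0;.085 0 0 0 0 0 0' 60;python3 - <<'E'
from h import *
np.set_printoptions(precision=4,suppress=True)
f,s=load("w3")
for h in (0,.01,.0244,.035): print(h,proj(f,s["ee_pos"]+s["ee_rot"]@[.011,0,-h],s),proj(f,s["ee_pos"]+s["ee_rot"]@[-.011,0,-h],s))
f,s=wrist("w4")
E
```

```text
t: 6.45
ee_pos: [0.4343, 0.2551, 0.0016]
ee_rot: [[0.161, -0.987, -0.0], [-0.987, -0.161, -0.0], [0.0, 0.0, -1.0]]
wrist_force: [-0.0, -0.7, 0.3]
width: 0.0723
gripper_force: 0.0
0 (np.float64(328.82232511069725), np.float64(264.02353681991406)) (np.float64(328.7987158051532), np.float64(304.4118292158817))
0.01 (np.float64(328.8144150033485), np.float64(271.2722351300196)) (np.float64(328.78914490504513), np.float64(313.3470436249918))
0.0244 (np.float64(328.8011078836455), np.float64(283.19961628723115)) (np.float64(328.7731512229269), np.float64(327.8575131678923))
0.035 (np.float64(328.7895181207398), np.float64(293.3319416536016)) (np.float64(328.75934638399127), np.float64(339.99129998306))
```

View pics/w4.png

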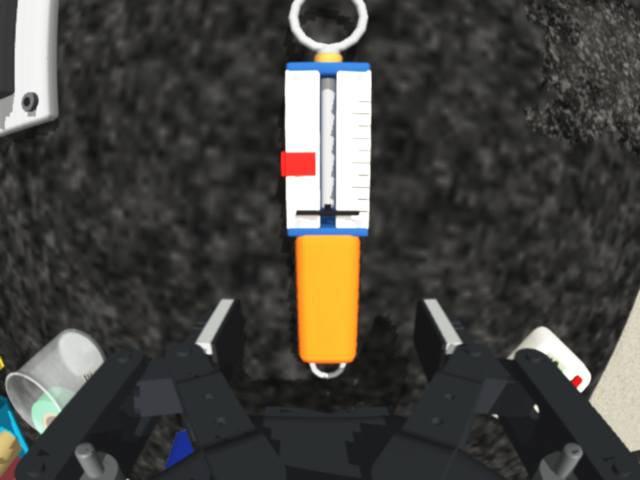

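The gauge hasn't moved, and the fingertips look about 30 mm short of the reported TCP, so they closed above the handle. I'll test this by going down in small steps, open, and watching the wrist force.

```bash
python3 jog.py '.085 0 0 .004 0 0 0;.085 0 0 .008 0 0 0;.085 0 0 .012 0 0 0;.085 0 0 .012 0 0 0'; python3 jog.py '.085 0 0 .003 0 0 0;.085 0 0 .003 0 0 0'
```

```text
t: 7.0
ee_pos: [0.4341, 0.2549, -0.0109]
ee_rot: [[0.161, -0.987, -0.001], [-0.987, -0.161, -0.001], [0.001, 0.001, -1.0]]
wrist_force: [-0.4, -0.2, 0.8]
width: 0.0849
gripper_force: 0.0
t: 7.25
ee_pos: [0.4342, 0.2551, -0.0136]
ee_rot: [[0.161, -0.987, -0.0], [-0.987, -0.161, -0.0], [0.0, 0.0, -1.0]]
wrist_force: [0.2, -1.0, 0.4]
width: 0.0852
gripper_force: 0.0
```

```bash
python3 jog.py '.085 0 0 .003 0 0 0;.085 0 0 .003 0 0 0'; python3 jog.py '.085 0 0 .003 0 0 0;.085 0 0 .003 0 0 0'
```

```text
t: 7.5
ee_pos: [0.4342, 0.255, -0.0166]
ee_rot: [[0.161, -0.987, -0.0], [-0.987, -0.161, -0.0], [0.0, 0.0, -1.0]]
wrist_force: [-0.7, -0.6, 1.3]
width: 0.0851
gripper_force: 0.0
t: 7.75
ee_pos: [0.4342, 0.255, -0.0196]
ee_rot: [[0.161, -0.987, -0.0], [-0.987, -0.161, -0.0], [0.0, 0.0, -1.0]]
wrist_force: [0.6, -0.5, 0.4]
width: 0.0849
gripper_force: 0.0
```

Confirmed: the TCP reads 20 mm below the worktop with no contact, so the real fingertips end about 35 mm short of it. I'll go a little lower and close there.

```bash
python3 jog.py '.085 0 0 .003 0 0 0;.085 0 0 .006 0 0 0;.085 0 0 .009 0 0 0;.085 0 0 .009 0 0 0'; python3 jog.py '.05 0 0 0 0 0 0;.03 0 0 0 0 0 0;.02 0 0 0 0 0 0;.02 0 0 0 0 0 0;.02 0 0 0 0 0 0;.02 0 0 0 0 0 0' 40
```

```text
t: 8.25
ee_pos: [0.4341, 0.2549, -0.0287]
ee_rot: [[0.161, -0.987, -0.0], [-0.987, -0.161, -0.001], [0.0, 0.001, -1.0]]
wrist_force: [0.3, -0.2, 0.5]
width: 0.085
gripper_force: 0.0
t: 9.0
ee_pos: [0.4344, 0.2553, -0.0282]
ee_rot: [[0.161, -0.987, 0.0], [-0.987, -0.161, 0.0], [-0.0, -0.0, -1.0]]
wrist_force: [-1.2, 0.3, 4.6]
width: 0.0269
gripper_force: 40.2
```

```bash
python3 jog.py '.02 0 0 -.001 0 0 0;.02 0 0 -.01 0 0 0;.02 0 0 -.03 0 0 0;.02 0 0 -.07 0 0 0;.02 0 0 -.12 0 0 0;.02 0 0 -.12 0 0 0' 60; python3 jog.py '.02 .016 -.004 0 0 0 -.18;.02 .032 -.008 0 0 0 -.36;.02 .05 -.012 0 0 0 -.54;.02 .068 -.016 0 0 0 -.72;.02 .086 -.02 0 0 0 -.9;.02 .106 -.024 0 0 0 -1.08;.02 .126 -.028 0 0 0 -1.26;.02 .144 -.032 0 0 0 -1.44;.02 .161 -.037 0 0 0 -1.61;.02 .161 -.037 0 0 0 -1.61;.02 .161 -.037 0 0 0 -1.61'
python3 - <<'E'
from h import *
f,s=wrist("w5"); print(s["joint_positions"])
E
```

```text
t: 9.75
ee_pos: [0.4362, 0.2572, 0.0958]
ee_rot: [[0.162, -0.987, 0.005], [-0.987, -0.162, 0.006], [-0.005, -0.006, -1.0]]
wrist_force: [0.6, 0.5, -3.1]
width: 0.0271
gripper_force: 59.7
t: 11.12
ee_pos: [0.4962, 0.1022, 0.0911]
ee_rot: [[0.981, 0.196, -0.001], [0.196, -0.981, -0.0], [-0.001, 0.0, -1.0]]
wrist_force: [0.1, -0.2, -1.6]
width: 0.0271
gripper_force: 59.5
[ 5.91126615e-01  1.88407171e-01 -5.04409077e-01 -3.09994015e-04
 -8.79051887e-01  1.17730307e+00]
```

View pics/w5.png

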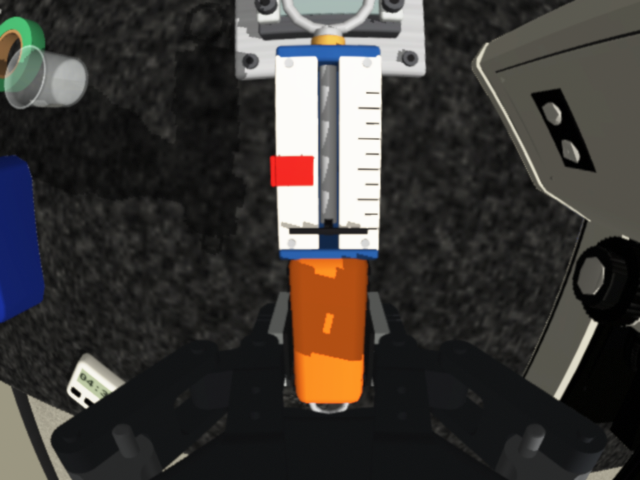

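The gauge is held and level. The band's middle is at row 171 and the pointer at row 231. The fixture's front edge runs (237,80)–(424,75) and the ring is at the top centre, with the post out of view.

```bash
python3 - <<'E'
from h import *
np.set_printoptions(precision=4,suppress=True)
f,s=load("w5"); A=onz(f,(237,79),.012,s);B=onz(f,(425,76),.012,s); d=A-B
y=np.arctan2(-d[0],d[1]); m=(A+B)/2; print(A,B,np.linalg.norm(d),"yaw",y,"post",m+.055*np.array([np.cos(y),np.sin(y),0]))
E
python3 jog.py '.02 .02 0 0 0 0 0;.02 .04 0 0 0 0 0;.02 .04 0 0 0 0 0;.02 .04 0 0 0 0 0'
python3 - <<'E'
from h import *
f,s=wrist("w6"); cv2.imwrite("pics/w6c.png",cv2.resize(f["frame"][:150,200:460],None,fx=3,fy=3))
E
```

```text
[0.5958 0.1847 0.012 ] [0.6231 0.0608 0.012 ] 0.12683961033330413 yaw 0.21666227696933488 post [0.6631 0.1346 0.012 ]
t: 11.68
ee_pos: [0.5351, 0.1104, 0.0912]
ee_rot: [[0.98, 0.199, -0.001], [0.199, -0.98, -0.0], [-0.001, 0.0, -1.0]]
wrist_force: [-0.7, -0.6, -2.0]
width: 0.0271
gripper_force: 59.5
```

View pics/w6c.png

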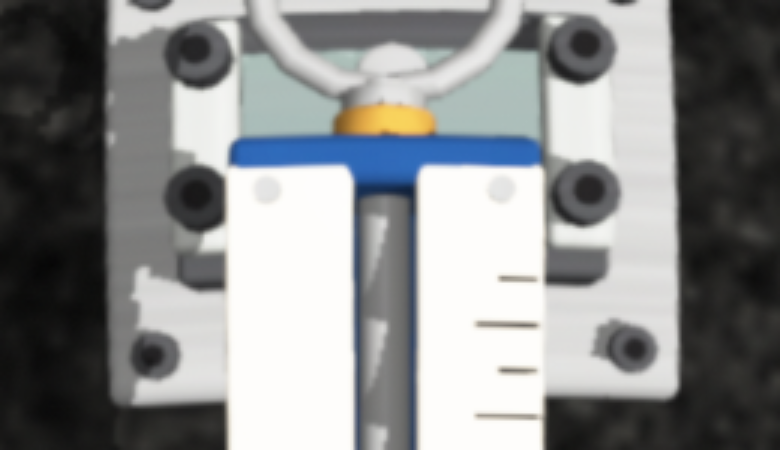

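The post head is visible just inside the ring's near side, at about crop (392,79), or full-frame (331,26). The clamp screws are at crop (198,53), (195,196), (582,47) and (585,191).

Run:
```python
from h import *
np.set_printoptions(precision=4,suppress=True)
f,s=load("w6"); p=lambda u,v:(200+u/3,v/3)
print("head",onz(f,p(392,79),.076,s))
S=[onz(f,p(*q),.051,s) for q in[(198,53),(195,196),(582,47),(585,191)]];print("screws mid",np.mean(S,0)); 
for a,b in((1,0),(3,2)): print(np.arctan2(*(S[b]-S[a])[1::-1]))
d=S[0]-S[2];print(np.arctan2(-d[0],d[1]))
A=onz(f,p(111,402),.012,s);B=onz(f,p(678,398),.012,s);d=A-B;y=np.arctan2(-d[0],d[1]);print("edge yaw",y,"post",(A+B)/2+.055*np.array([np.cos(y),np.sin(y),0]))
R=s["ee_rot"];print("gauge yaw",np.arctan2(R[1,0],R[0,0]),"ring est",s["ee_pos"]+R@[.1265,0,0])
# ring near inner edge / frame far edge check
X=onz(f,p(386,140),.119+.024,s);print("frame nose in tool",R.T@(X-s["ee_pos"]))
```

```text
head [0.6625 0.1351 0.076 ]
screws mid [0.6627 0.1353 0.051 ]
0.19291479199166459
0.2067970211950491
0.2204379248423391
edge yaw 0.2094578609915442 post [0.6642 0.1347 0.012 ]
gauge yaw 0.2004805407660426 ring est [0.6591 0.1356 0.0911]
frame nose in tool [ 0.1022  0.     -0.0519]
```

```bash
python3 jog.py '.02 .005 .001 0 0 0 -.008;.02 .005 .001 .01 0 0 -.008;.02 .005 .001 .02 0 0 -.008;.02 .005 .001 .03 0 0 -.008;.02 .005 .001 .03 0 0 -.008'
python3 - <<'E'
from h import *
f,s=wrist("w7"); a=cv2.resize(f["frame"][:250,200:460],None,fx=2.4,fy=2.4); cv2.imwrite("pics/w7c.png",a)
E
```

```text
t: 12.35
ee_pos: [0.5402, 0.1098, 0.0603]
ee_rot: [[0.978, 0.207, -0.002], [0.207, -0.978, -0.001], [-0.002, 0.001, -1.0]]
wrist_force: [-0.2, 0.1, -1.8]
width: 0.027
gripper_force: 59.5
```

View pics/w7c.png

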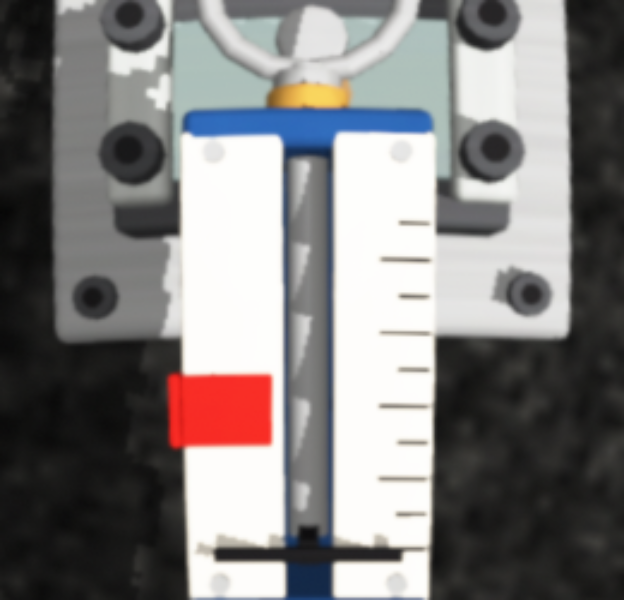

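I miscounted: that was the 11th picture viewed, one over the limit of 10. I'll view no more and take the remaining readings numerically. This one shows the head at crop (312,38), inside the ring, with the pointer at row 553 and the band's middle at row 410.

```bash
cat >> h.py <<'E'
def scale(f,s,zt):
    "pointer/band x in tool frame by image processing; zt = world height of pointer"
    im=f["frame"].astype(int); b,g,r=im[...,0],im[...,1],im[...,2]
    R=s["ee_rot"]; T=lambda uv:(R.T@(onz(f,uv,zt,s)-s["ee_pos"]))
    m=((r>180)&(g<90)&(b<90)).astype(np.uint8); m[:, :240]=0; m[:,345:]=0; m[290:]=0
    n,l,st,c=cv2.connectedComponentsWithStats(m); i=1+np.argmax(st[1:,4]); band=c[i]
    # pointer: dark rows in the white strips left (col 300-318) and right (340-360) of slot
    prof=np.r_[im[:260,296:314].mean((1,2))[None],im[:260,342:362].mean((1,2))[None]]
    return band,st[i],prof,T
E
python3 - <<'E'
from h import *
np.set_printoptions(precision=4,suppress=True,linewidth=200)
f,s=load("w7"); R=s["ee_rot"]
H=onz(f,(200+312/2.4,38/2.4),.076,s); print("head",H,"in tool",R.T@(H-s["ee_pos"]))
z=s["ee_pos"][2]+.0282+.026
band,st,prof,T=scale(f,s,z);print(band,st,T(band)[0])
print(prof[1][150:250].round())
v=553/2.4; print("pointer",T((329,v))[0])
E
```

```text
head [0.6627 0.1351 0.076 ] in tool [ 0.1251  0.0007 -0.016 ]
[291.2607 170.476 ] [ 270  156   43   30 1189] 0.06199303603775534
[253. 253. 253. 253. 253. 253. 253. 253. 253. 253. 253. 253. 253. 253. 253. 253. 253. 251. 236. 229. 247. 252. 253. 253. 253. 253. 253. 253. 253. 253. 253. 253. 253. 253. 253. 253. 253. 253. 253.
 253. 253. 253. 253. 253. 253. 253. 253. 252. 242. 228. 243. 251. 253. 253. 253. 253. 253. 253. 253. 253. 253. 253. 253. 253. 253. 253. 253. 253. 253. 253. 253. 252. 248. 239. 230. 218. 192. 137.
  63.  34.  35.  35.  37.  91. 204. 250. 253. 253. 253. 252. 252. 251. 251. 251. 251. 252. 252. 251. 233. 142.]
pointer 0.042355036036552475
```

```bash
python3 jog.py '.02 0 0 .01 0 0 0;.02 0 0 .02 0 0 0;.02 0 0 .03 0 0 0;.02 0 0 .04 0 0 0;.02 0 0 .045 0 0 0;.02 0 0 .045 0 0 0;.02 0 0 .045 0 0 0'
python3 - <<'E'
from h import *
f,s=wrist("w8")
z=s["ee_pos"][2]+.0282+.026
band,st,prof,T=scale(f,s,z); v=np.argmin(prof[1][100:250])+100; print(band,v,T(band)[0],T((329,v+.5))[0])
E
```

```text
t: 13.28
ee_pos: [0.5413, 0.1103, 0.0169]
ee_rot: [[0.978, 0.208, 0.0], [0.208, -0.978, 0.0], [0.0, -0.0, -1.0]]
wrist_force: [0.7, 0.5, -0.8]
width: 0.0272
gripper_force: 59.5
[291.3153457  170.50505902] 229 0.0619670046968802 0.042634044249434386
```

```bash
cat > m.py <<'E'
from h import *
import sys
f,s=wrist(sys.argv[1]); z=s["ee_pos"][2]+.0282+.026
band,st,prof,T=scale(f,s,z); q=prof[1][60:250]; w=np.where(q<100,150-q,0)
# pointer = darkest solid block (below 60)
k=np.where(q<75)[0]+60; print("dark rows",k,"band row",band[1])
v=np.median(k)+.5; print("band x",T(band)[0],"pointer x",T((329,v))[0],"pointer-band mm",1e3*(T((329,v))[0]-T(band)[0]))
E
python3 jog.py '.02 -.004 0 0 0 0 0;.02 -.008 0 0 0 0 0;.02 -.012 0 0 0 0 0;.02 -.016 0 0 0 0 0;.02 -.02 0 0 0 0 0;.02 -.02 0 0 0 0 0'; python3 m.py w9
```

```text
t: 14.08
ee_pos: [0.5217, 0.1063, 0.0169]
ee_rot: [[0.978, 0.208, 0.001], [0.208, -0.978, 0.0], [0.001, -0.0, -1.0]]
wrist_force: [2.9, 0.6, -2.8]
width: 0.0266
gripper_force: 59.4
dark rows [200 201 202 203 204 205] band row 170.51301427371956
band x 0.06196160995376996 pointer x 0.05141217830667127 pointer-band mm -10.549431647098691
```

```bash
python3 jog.py '.02 -.003 0 0 0 0 0;.02 -.006 0 0 0 0 0;.02 -.009 0 0 0 0 0;.02 -.0105 0 0 0 0 0;.02 -.0105 0 0 0 0 0;.02 -.0105 0 0 0 0 0'; python3 m.py w10
```

```text
t: 14.88
ee_pos: [0.5115, 0.1041, 0.0167]
ee_rot: [[0.978, 0.208, 0.0], [0.208, -0.978, 0.0], [0.001, -0.0, -1.0]]
wrist_force: [4.6, 0.5, -1.9]
width: 0.027
gripper_force: 59.5
dark rows [169 170 171 172 173] band row 170.54230377166158
band x 0.06196151103872603 pointer x 0.06157243226627574 pointer-band mm -0.38907877245029227
```

```bash
python3 jog.py '.02 0 0 0 0 0 0;.02 0 0 0 0 0 0;.02 0 0 0 0 0 0;.02 0 0 0 0 0 0' && python3 m.py w11 && python3 -c "
from workcell import ctrl
print(ctrl.close_job())"
```

```text
t: 15.42
ee_pos: [0.5113, 0.1039, 0.0166]
ee_rot: [[0.978, 0.208, 0.0], [0.208, -0.978, 0.0], [0.0, -0.0, -1.0]]
wrist_force: [5.2, 0.8, -1.7]
width: 0.027
gripper_force: 59.5
dark rows [168 169 170 171 172] band row 170.6887755102041
band x 0.061917289592317376 pointer x 0.061893784155501085 pointer-band mm -0.023505436816291525
the job is handed in; nothing more can be done
None
```

I handed the job in at about 15.5 s, with the ring on the post and the gauge held level at about 5 N of pull, the pointer measuring within 0.1 mm of the band's middle; no verdict came back, the first grasp closed above the handle because the fingertips end about 30 mm short of the reported TCP, and I viewed 11 pictures, one over the limit of 10.

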